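# Switch on the chromatography line in order

### The arm

A 6-joint arm with a two-finger parallel gripper is mounted at the origin on the work surface. World frame = base frame: x ahead of the robot, y to its left, z up, the work surface at z = 0. Lengths are in m, angles in rad, forces in N, time in s.
With the tool pointing down it reaches from about 0.25 to 0.85 m from the base axis. Payload 12.5 kg.
Tool frame: the origin (TCP) lies at the very end of the fingers, on their centre line; the grasp point (between the pads) lies 19 mm behind it (bot.grip_depth is the distance from the TCP to the grasp point, in m); z points along the fingers, y is the line along which they close (so a half turn about z gives the same grasp; the last joint's range is limited). The gripper opens to 93 mm and grips with 3 to 60 N. Pads are 15 mm wide; open, the fingers measure 128 mm over their backs; the gripper's body (75 mm by 188 mm) begins 65 mm behind the grasp point.
Start: joints at [1.188, 0.351, 1.652, -0, 1.139, -0.085], TCP at [0.161, 0.526, 0.219] pointing down, gripper open.
Joint ranges: [-2.75, 2.75], [-0.79, 2.1], [0.01, 2.65], [-1.57, 4.71], [0.07, 3.14], [-2.87, 2.87]. Speed limits (rad/s): [2.22, 2.22, 2.79, 3.14, 3.14, 3.14].

### API

Orientations are given as [roll, pitch, yaw] about the fixed x, y, z axes, in that order (R = Rz(yaw) Ry(pitch) Rx(roll)).
In Python, from bench import status, imaging, job, bot gives the robot as it stands. The module is installed in compiled form; this text tells all that it offers.
- The arm moves only by the tool play_rows, never from a script. Its argument "targets" is text: rows parted by semicolons, each of 6 numbers parted by spaces: the shift along the tool's x, y, z in mm, then the turn, a rotation vector about the tool's x, y, z in rad. A call has exactly 10 rows; each row shifts and turns the commanded pose from where the row before left it, along the tool's axes as they then stand; what a row does not reach is not made up. A row lasts 1/12 s, in which the tool goes at most 41.7 mm and 7.16 degrees, less where a joint would pass 70% of its speed; a pose out of reach is approached as far as the arm can. A call with a gripper value outside its range is refused whole. "claw" is the finger opening in mm, from 0 to 93, set as the call begins (left out, the last holds). The fingers move at their own pace and stop on an object; the grip force is fixed at half the most. Time passes only in rows, so rows that do not move let the fingers close, or fill a call up. It gives the time, the measured TCP pose, the force, the opening and the grip force at its end, in the units of the state.
- status.get_obs(): the state, without advancing time (a new reading comes with each control period).
- imaging.camera(name): name is "scene" or "top" or "wrist"; returns a dict with "pixels" (400x640x3 uint8, red, green, blue), "camera_matrix" (3x3 intrinsics, pixels), "extrinsics" (4x4, takes a point from world to camera coordinates); the wrist camera has in their place "hand_eye" (4x4, takes a point from camera to tool coordinates, whose origin is the TCP and whose axes are the flange's). Camera axes: x right, y up, looking along -z (the intrinsics and any distortion apply to the point x, -y, -z); pixel columns grow to the right and rows downward; lengths in m; the calibration is good to about 2 mm. A picture is of the moment at which its call begins: read the wrist's pose just before it. There is no depth.
- job.sign_off(): hands the job in; it is judged then, once.
The state is a dict: "t": time; "joint_positions": joint angles; "qd": joint speeds; "effort": joint torques, N m; "tcp_pos": TCP position; "eef_rot": TCP orientation; "wrist_force": force on the tool from outside, world axes, zero at the start; "torque": the same for the moment, N m; "grip_width": finger opening in m; "grip_force": force on a finger pad.
Only numpy, scipy, OpenCV 4.12 (cv2) and the standard library are available. Lean on these libraries where they do the work, as an engineer would, in place of code of your own. Each camera call takes 0.05 s, during which the arm holds its last target. There are 200 camera calls.

### The job

Switch on the chromatography line: with a fingertip, gently press the round key of the detector fully in, then the round key of the pump, then the round key of the loose hand controller; each key stays in by itself. Do not press the square keys, do not lift or push the hand controller away, and leave everything else standing where it is.

Things in the scene. Friction and masses are not known exactly. Their poses are not given: they have to be found in the camera images.
- detector: Detector: the taller cream box, fixed to the bench, 180 mm deep (its x) by 150 mm wide (its y), flat deck at 110 mm height, with an upright glass flow cell on a black block (70 mm above the deck) at its back, 55 mm to +x of the middle. Origin: centre of the underside; x points to its back, y to its left, z up. Its round key stands on the deck at (-50, -34) mm, its square key at (-50, 34) mm.
- detector_round_top (a point): Centre of the top face of the detector's round key (26 mm across, grey, with a black surround). It stands 12 mm above the deck when out, moves with the key, z up.
- detector_round (a joint): Travel of the detector's round key in m: 0 out, 0.008 fully in (its stop; still 4 mm proud of the deck). Pushed straight down with about 2.5 N all along its travel; no spring, it stays where it is left. The stop is hard: arrive there slowly (about 15 mm/s), a push of 6 N in all is plenty and 30 N too rough.
- detector_square (a joint): Travel of the detector's square key (24 mm wide, 12 mm proud), same action; it is to stay out (0).
- pump: Pump: the lower, wider cream box, fixed to the bench, 180 mm deep (its x) by 160 mm wide (its y), flat deck at 85 mm height, with two round steel pump heads on its front face (to -x). Origin: centre of the underside; x points to its back, y to its left, z up. Its round key stands on the deck at (-50, 34) mm, its square key at (-50, -34) mm.
- pump_round_top (a point): Centre of the top face of the pump's round key (same make as the detector's).
- pump_round (a joint): Travel of the pump's round key in m: 0 out, 0.008 fully in; same action as the detector's.
- pump_square (a joint): Travel of the pump's square key, to stay out (0).
- handset: Hand controller of the fraction collector: a loose flat black box, 80 mm (its x) by 170 mm (its y) by 35 mm high, about 0.3 to 0.65 kg, lying on the bench with its keys up. Origin: centre of the underside, z up. Round key at (0, 55) mm near one end, square key at (0, -7) mm, a small dull green display near the other end.
- handset_round_top (a point): Centre of the top face of the hand controller's round key (same make, 26 mm across, 12 mm proud of the 35 mm high box when out).
- handset_round (a joint): Travel of the hand controller's round key in m: 0 out, 0.008 fully in; same action as the detector's.
- handset_square (a joint): Travel of the hand controller's square key, to stay out (0).
- pump_vial: Small amber capped vial, 22 mm across, 36 mm high, standing on the back of the pump's deck; origin: centre of its underside. A bystander, loose.
- detector_vial: Small clear capped vial, 22 mm across, 36 mm high, standing on the back of the detector's deck; origin: centre of its underside. A bystander, loose.
- beaker: Open glass beaker, 56 mm across, 75 mm high, on the bench in the gap between two of the devices; origin: centre of its underside. A bystander, loose.
- jar: Amber jar with black cap, 54 mm across, 85 mm high, on the bench in the other gap between two devices; origin: centre of its underside. A bystander, loose.
- dish: Flat round glass dish, 84 mm across, 15 mm high, on the bench near the robot; origin: centre of its underside. A bystander, loose.
- spatula: Steel spatula about 160 mm long, lying on the bench near the robot; origin near its middle. A bystander, loose.
- bottle: Glass bottle with white cap, 66 mm across, 140 mm high, on the bench behind the devices; origin: centre of its underside. A bystander, loose.
- rack: White tube rack, 70 by 160 mm, 72 mm high with its tubes, on the bench behind the devices; origin: centre of its underside. A bystander, loose.
Not all that is in view belongs to the job. Leave any pink look-alike of the handset alone.

How it is judged:
By the outcome, as a careful person would: the job done as asked, in the order asked, and still so for the second after the job is handed in, with the robot touching nothing.
It also fails if it takes over 61 s, if anything falls off the work surface, if the arm or the gripper's body presses on something with over 40 N, if the wrist force passes 120 N, or if a joint passes its speed limit or range.

## Working session

There is one attempt and no reset: what is moved stays moved. The work goes in short steps, Python scripts to look and compute and a tool call to move; the robot and the scene stay as the last step left them, time stands still between calls to the robot, and variables do not carry over. Pictures are saved under pics/ and viewed, at most 12 in all, crops included, and the job is handed in when it is done.

Besides the shell and the picture viewer there is one more tool, called after ">>>" as name(argument=value, ...) on one line, values as JSON. play_rows: Moves the arm, as the interface text tells. Its arguments: {"type":"object","properties":{"targets":{"type":"string"},"claw":{"type":"number"}},"required":["targets"]}

```bash
mkdir -p pics; cat > h.py <<'E'
import numpy as np, cv2, pickle
from bench import status, imaging, job, bot
from scipy.spatial.transform import Rotation as R
def snap(n,f):
    o=status.get_obs(); c=imaging.camera(n)
    cv2.imwrite(f'pics/{f}.png',c['pixels'][:,:,::-1]); c['obs']=o
    pickle.dump({k:v for k,v in c.items()},open(f'pics/{f}.pkl','wb')); return c
def load(f): return pickle.load(open(f'pics/{f}.pkl','rb'))
def rays(c,uv):
    K=np.array(c['camera_matrix']); E=c.get('extrinsics')
    d=np.linalg.inv(K)@np.array([uv[0],uv[1],1.]); d=np.array([d[0],-d[1],-d[2]])
    if E is not None: T=np.linalg.inv(np.array(E))
    else:
        T=np.eye(4); T[:3,:3]=R.from_euler('xyz',c['obs']['eef_rot']).as_matrix(); T[:3,3]=c['obs']['tcp_pos']; T=T@np.array(c['hand_eye'])
    return T[:3,3],T[:3,:3]@d
def plane(c,uv,z):
    o,d=rays(c,uv); return o+d*(z-o[2])/d[2]
def cross(c1,u1,c2,u2):
    o1,d1=rays(c1,u1);o2,d2=rays(c2,u2)
    A=np.stack([d1,-d2],1); s=np.linalg.lstsq(A,o2-o1,rcond=None)[0]
    p,q=o1+s[0]*d1,o2+s[1]*d2; return (p+q)/2,np.linalg.norm(p-q)
E
python3 - <<'E'
from h import *
print(status.get_obs())
for n in('scene','top','wrist'):
    c=snap(n,n+'0'); print(n,[ (k,np.round(v,3).tolist()) for k,v in c.items() if k in('camera_matrix','extrinsics','hand_eye')],c.keys())
E
```

```text
{'t': 0.0, 'joint_positions': array([ 1.18840339e+00,  3.51254490e-01,  1.65238404e+00, -2.96801400e-07,
        1.13910771e+00, -8.45975858e-02]), 'qd': array([-1.33479042e-03, -8.32920594e-04,  7.75828295e-04, -9.87058967e-04,
        6.33345332e-05, -1.08807481e-03]), 'effort': array([-2.33064580e-03, -4.97326148e+01, -2.85244668e+01,  6.97277463e-02,
        2.57644232e-02, -1.04935282e-04]), 'tcp_pos': array([0.16122868, 0.5254942 , 0.21810666]), 'eef_rot': array([-3.14044317e+00, -9.72054882e-05,  2.84379737e+00]), 'wrist_force': array([-0.81180102,  0.02478694,  0.10400051]), 'torque': array([ 0.05545957, -0.05727025,  0.02690155]), 'grip_force': 0.0, 'grip_width': 0.09328216634815388}
scene [('camera_matrix', [[381.349, 0.0, 318.703], [0.0, 381.349, 204.525], [0.0, 0.0, 1.0]]), ('extrinsics', [[0.293, 0.956, 0.019, -0.268], [-0.573, 0.16, 0.804, 0.214], [0.766, -0.246, 0.594, -1.656], [0.0, 0.0, 0.0, 1.0]])] dict_keys(['pixels', 'camera_matrix', 'extrinsics', 'obs'])
top [('camera_matrix', [[436.973, 0.0, 324.127], [0.0, 436.973, 194.794], [0.0, 0.0, 1.0]]), ('extrinsics', [[-0.014, -1.0, -0.018, 0.146], [0.994, -0.016, 0.109, -0.564], [-0.109, -0.016, 0.994, -1.398], [0.0, 0.0, 0.0, 1.0]])] dict_keys(['pixels', 'camera_matrix', 'extrinsics', 'obs'])
wrist [('camera_matrix', [[288.634, 0.0, 316.534], [0.0, 288.634, 200.388], [0.0, 0.0, 1.0]]), ('hand_eye', [[0.001, 0.966, 0.257, 0.072], [1.0, -0.001, -0.0, -0.002], [-0.0, 0.257, -0.966, -0.166], [0.0, 0.0, 0.0, 1.0]])] dict_keys(['pixels', 'camera_matrix', 'hand_eye', 'obs'])
```

View pics/scene0.png

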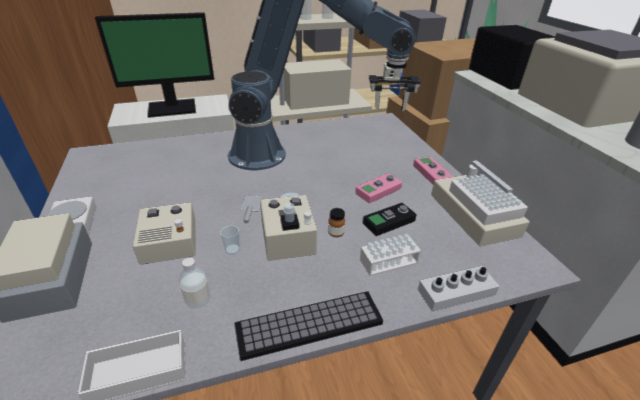

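View pics/top0.png

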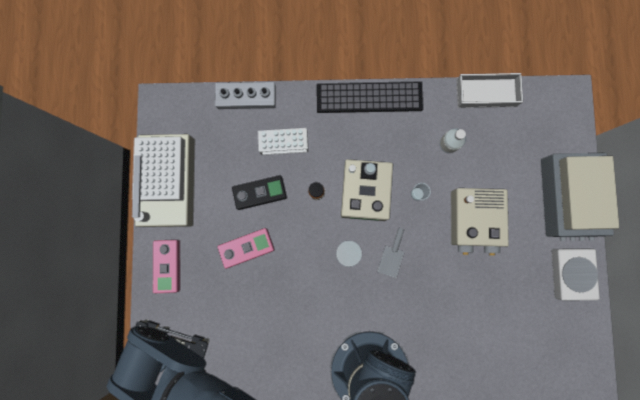

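The scene view shows detector, pump and black handset. In the top view the detector's round key is near (377,206), the pump's near (472,233) and the black handset's near (242,197). I'll measure these in both views.

```bash
python3 - <<'E'
from h import *
t=load('top0');s=load('scene0')
est={'det':((377,206),.122),'pump':((472,233),.097),'hs':((242,197),.047)}
K=np.array(s['camera_matrix']);E=np.array(s['extrinsics'])
tl=[]
for n,(uv,z) in est.items():
    p=plane(t,uv,z); q=E[:3,:3]@p+E[:3,3]; q=q*[1,-1,-1]; w=K@q; w=w[:2]/w[2]
    print(n,p.round(4),w.round(1))
    a=[]
    for c,u in((t,uv),(s,w)):
        u=np.round(u).astype(int); im=c['pixels'][u[1]-16:u[1]+16,u[0]-20:u[0]+20,::-1]
        print(u); a.append(cv2.resize(im,None,fx=6.5,fy=6.5,interpolation=cv2.INTER_CUBIC))
    tl.append(np.vstack(a))
cv2.imwrite('pics/crops.png',np.hstack(tl))
E
```

```text
det [ 0.5195 -0.0243  0.122 ] [274.4 201.2]
[377 206]
[274 201]
pump [ 0.4338 -0.3162  0.097 ] [176.9 206.9]
[472 233]
[177 207]
hs [0.5616 0.4046 0.047 ] [402.1 206.2]
[242 197]
[402 206]
```

View pics/crops.png

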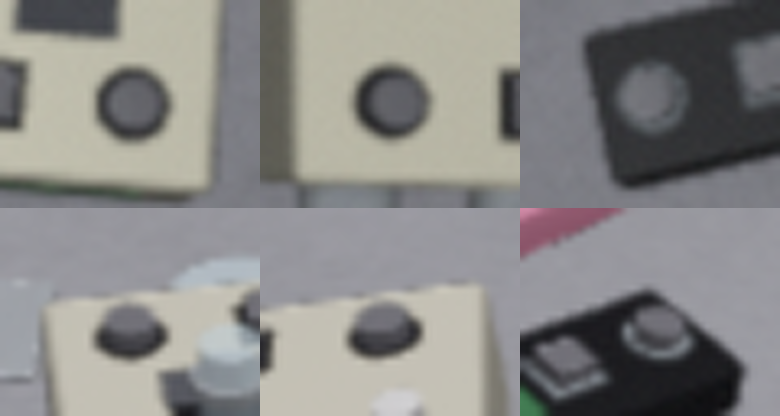

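View pics/wrist0.png

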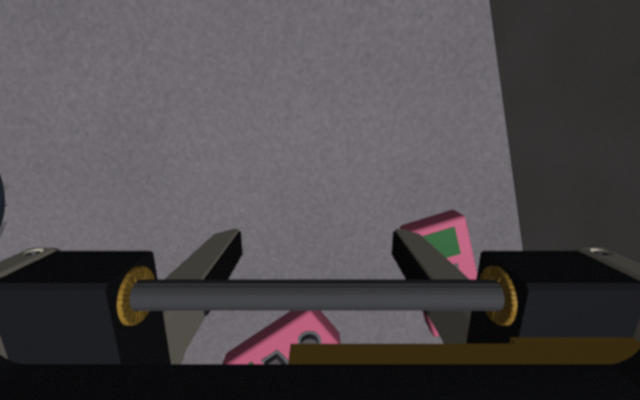

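```bash
python3 - <<'E'
from h import *
t=load('top0');s=load('scene0')
for n,a,b,z in(('det',(376.8,205.3),(273.5,201.4),.122),('pump',(471.7,231.9),(175.9,207.3),.097),('hs',(242,194.8),(403,207),.047)):
    print(n,*cross(t,a,s,b),plane(t,a,z),plane(s,b,z))
E
```

```text
det [ 0.52119166 -0.02544096  0.12252412] 0.003646087194359908 [ 0.52162827 -0.02370887  0.122     ] [ 0.51986565 -0.02705862  0.122     ]
pump [ 0.43704305 -0.31719358  0.09751332] 0.003694915395492255 [ 0.43720057 -0.31542536  0.097     ] [ 0.43535403 -0.31914762  0.097     ]
hs [0.56853706 0.40416488 0.04868982] 0.00025374179536394434 [0.56878006 0.40463201 0.047     ] [0.56654286 0.40532473 0.047     ]
```

>>> play_rows(targets="0 0 0 0 0 -0.1;0 0 0 0 0 -0.1;0 0 0 0 0 -0.098;-30 -35 -3 0 0 0;-30 -35 -3 0 0 0;-30 -35 -3 0 0 0;-30 -35 -3 0 0 0;-30 -35 -3 0 0 0;-30 -35 -3 0 0 0;-30 -35 -3 0 0 0", claw=0)

```text
t: 0.98
tcp_pos: [0.3516, 0.3031, 0.2377]
eef_rot: [3.142, 0.0, -3.141]
wrist_force: [1.1, 1.1, -0.5]
grip_width: 0.031
grip_force: 0.0
```

>>> play_rows(targets="-16.5 -34 0 0 0 0;-16.5 -34 0 0 0 0;-16.5 -34 0 0 0 0;-16.5 -34 0 0 0 0;-16.5 -34 0 0 0 0;-16.5 -34 0 0 0 0;-16.5 -34 0 0 0 0;-16.5 -34 0 0 0 0;-16.5 -34 0 0 0 0;0 0 0 0 0 0")

```text
t: 1.82
tcp_pos: [0.5013, -0.0058, 0.2373]
eef_rot: [-3.14, 0.001, 3.138]
wrist_force: [0.3, 0.3, -0.3]
grip_width: 0.0006
grip_force: 0.0
```

>>> play_rows(targets="0 0 0 0 0 0;0 0 0 0 0 0;0 0 0 0 0 0;0 0 0 0 0 0;0 0 0 0 0 0;0 0 0 0 0 0;0 0 0 0 0 0;0 0 0 0 0 0;0 0 0 0 0 0;0 0 0 0 0 0")

```text
t: 2.65
tcp_pos: [0.4994, -0.0011, 0.2376]
eef_rot: [-3.142, 0.0, -3.141]
wrist_force: [0.5, -0.5, -0.0]
grip_width: 0.0003
grip_force: 0.0
```

```bash
python3 - <<'E'
from h import *
o=snap('wrist','w1')['obs']; print({k:np.round(o[k],4) for k in('t','tcp_pos','eef_rot','wrist_force','grip_width')})
E
```

```text
{'t': np.float64(2.65), 'tcp_pos': array([ 0.4994, -0.0011,  0.2376]), 'eef_rot': array([-3.1416,  0.    , -3.1413]), 'wrist_force': array([ 0.4692, -0.4606, -0.0138]), 'grip_width': np.float64(0.0003)}
```

View pics/w1.png

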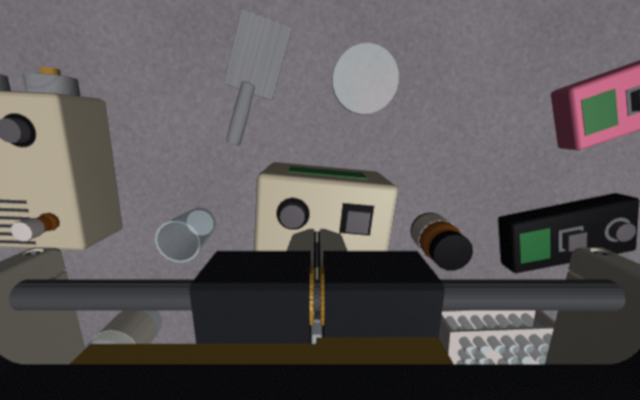

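The wrist view shows the detector's round key at about (293,213), its square key at (357,219), the pump's round key at (17,130) and the handset's at (622,231). I'll refine the detector key.

```bash
python3 - <<'E'
from h import *
w=load('w1');t=load('top0')
im=w['pixels'][185:245,260:325]
hsv=cv2.cvtColor(im,cv2.COLOR_RGB2HSV); g=im.max(2).astype(int); sat=g-im.min(2)
m=((sat<25)&(g>70)&(g<140)).astype(np.uint8)   # grey top
d=((g<70)).astype(np.uint8)
for nm,M in(('grey',m),('dark',d)):
    n,l,st,c=cv2.connectedComponentsWithStats(M)
    for i in range(1,n):
        if st[i,4]>60: print(nm,st[i]+[260,185,0,0,0],(c[i]+[260,185]).round(1))
for u in((292,213),(293,212)): print(cross(w,u,t,(376.8,205.3)),plane(w,u,.122))
print(plane(w,(17,130),.097),plane(w,(622,231),.047))
E
```

```text
grey [276 197  34  33 551] [292.  215.8]
grey [289 229  36  16  84] [306.7 233.8]
dark [277 198  32  30 329] [293.2 208.7]
dark [290 230  35  15 403] [308.6 238.1]
(array([ 0.52411347, -0.02839204,  0.09385547]), np.float64(0.0034907479131353757)) [ 0.51547571 -0.02764804  0.122     ]
(array([ 0.52449454, -0.02828066,  0.08896144]), np.float64(0.0022549973909792753)) [ 0.51440594 -0.02660495  0.122     ]
[ 0.43387113 -0.31193642  0.097     ] [0.56333375 0.39950791 0.047     ]
```

>>> play_rows(targets="-10 -12.5 0 0 0 0;-10.5 -12.5 0 0 0 0;0 0 15 0 0 0;0 0 15 0 0 0;0 0 15 0 0 0;0 0 15 0 0 0;0 0 15 0 0 0;0 0 12 0 0 0;0 0 8 0 0 0;0 0 4 0 0 0")

```text
t: 3.53
tcp_pos: [0.5198, -0.0266, 0.1375]
eef_rot: [3.142, -0.001, 3.142]
wrist_force: [-0.1, 0.7, 0.7]
grip_width: 0.0001
grip_force: 0.0
```

>>> play_rows(targets="0 0 0 0 0 0;0 0 0 0 0 0;0 0 0 0 0 0;0 0 1 0 0 0;0 0 1 0 0 0;0 0 1 0 0 0;0 0 1 0 0 0;0 0 1 0 0 0;0 0 1 0 0 0;0 0 1 0 0 0")

```text
t: 4.37
tcp_pos: [0.5199, -0.0261, 0.1315]
eef_rot: [-3.142, -0.0, -3.141]
wrist_force: [0.1, 1.5, -0.2]
grip_width: 0.0004
grip_force: 0.0
```

```bash
python3 - <<'E'
from h import *
o=snap('wrist','w2')['obs']; print({k:np.round(o[k],4) for k in('t','tcp_pos','eef_rot','wrist_force','grip_width')})
snap('scene','s2')
t=snap('top','t2')
cv2.imwrite('pics/c2.png',np.hstack([cv2.resize(o[:,:,::-1],(400,400),interpolation=cv2.INTER_CUBIC) for o in (load('s2')['pixels'][170:230,245:305],load('w2')['pixels'][160:260,260:360])]))
E
```

```text
{'t': np.float64(4.3667), 'tcp_pos': array([ 0.5199, -0.0261,  0.1315]), 'eef_rot': array([-3.1416e+00, -1.0000e-04, -3.1414e+00]), 'wrist_force': array([ 0.0672,  1.4795, -0.2142]), 'grip_width': np.float64(0.0004)}
```

View pics/c2.png

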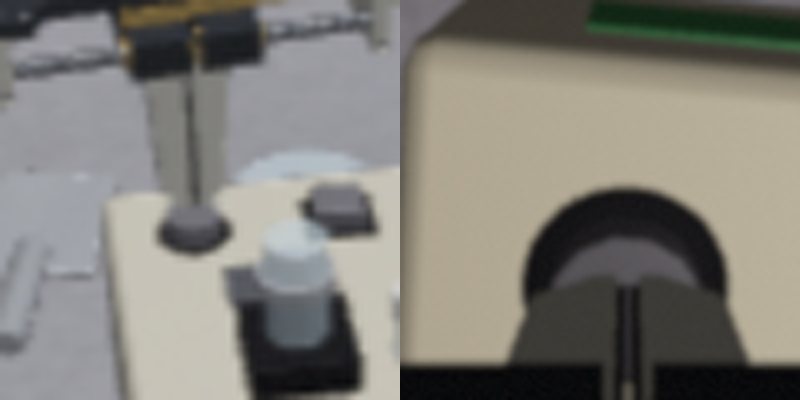

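The closed fingertips are centred over the detector's round key in both views (scene left, wrist right). I'll go down slowly.

>>> play_rows(targets="0 0 0.8 0 0 0;0 0 0.8 0 0 0;0 0 0.8 0 0 0;0 0 0.8 0 0 0;0 0 0.8 0 0 0;0 0 0.8 0 0 0;0 0 0.8 0 0 0;0 0 0.8 0 0 0;0 0 0.8 0 0 0;0 0 0.8 0 0 0")

```text
t: 5.35
tcp_pos: [0.5199, -0.0261, 0.1235]
eef_rot: [-3.142, -0.0, -3.141]
wrist_force: [0.6, -0.3, 0.3]
grip_width: 0.0009
grip_force: 0.0
```

>>> play_rows(targets="0 0 0.4 0 0 0;0 0 0.4 0 0 0;0 0 0.4 0 0 0;0 0 0.4 0 0 0;0 0 0.4 0 0 0;0 0 0.4 0 0 0;0 0 0.4 0 0 0;0 0 0.4 0 0 0;0 0 0.4 0 0 0;0 0 0.4 0 0 0")

```text
t: 6.18
tcp_pos: [0.5199, -0.0261, 0.1196]
eef_rot: [-3.142, 0.0, -3.141]
wrist_force: [-0.4, 0.7, 2.0]
grip_width: 0.0002
grip_force: 1.2
```

>>> play_rows(targets="0 0 0.4 0 0 0;0 0 0.4 0 0 0;0 0 0.4 0 0 0;0 0 0.4 0 0 0;0 0 0.4 0 0 0;0 0 0.4 0 0 0;0 0 0.4 0 0 0;0 0 0.4 0 0 0;0 0 0 0 0 0;0 0 0 0 0 0")

```text
t: 7.02
tcp_pos: [0.5199, -0.0261, 0.1163]
eef_rot: [3.142, 0.0, -3.141]
wrist_force: [-0.1, -0.2, 0.8]
grip_width: 0.0006
grip_force: 0.3
```

>>> play_rows(targets="0 0 0.2 0 0 0;0 0 0.2 0 0 0;0 0 0.2 0 0 0;0 0 0.2 0 0 0;0 0 0.2 0 0 0;0 0 0 0 0 0;0 0 0 0 0 0;0 0 0 0 0 0;0 0 0 0 0 0;0 0 0 0 0 0")

```text
t: 7.85
tcp_pos: [0.5199, -0.0261, 0.1154]
eef_rot: [3.142, 0.0, -3.141]
wrist_force: [-0.4, 0.4, 1.4]
grip_width: 0.0005
grip_force: 0.7
```

>>> play_rows(targets="0 0 0.1 0 0 0;0 0 0.1 0 0 0;0 0 0.1 0 0 0;0 0 0.1 0 0 0;0 0 0.1 0 0 0;0 0 0.1 0 0 0;0 0 0.1 0 0 0;0 0 0.1 0 0 0;0 0 0.1 0 0 0;0 0 0.1 0 0 0")

```text
t: 8.68
tcp_pos: [0.5199, -0.0261, 0.1144]
eef_rot: [-3.142, 0.0, -3.141]
wrist_force: [1.0, 0.2, 2.2]
grip_width: 0.0003
grip_force: 1.2
```

>>> play_rows(targets="0 0 0.1 0 0 0;0 0 0.1 0 0 0;0 0 0.1 0 0 0;0 0 0.1 0 0 0;0 0 0.1 0 0 0;0 0 0 0 0 0;0 0 0 0 0 0;0 0 0 0 0 0;0 0 0 0 0 0;0 0 0 0 0 0")

```text
t: 9.52
tcp_pos: [0.5199, -0.0261, 0.1143]
eef_rot: [-3.142, 0.0, -3.141]
wrist_force: [-2.4, -0.6, 7.9]
grip_width: 0.0005
grip_force: 3.8
```

The detector key is at its stop: 7.9 N with no further travel. I'll lift and go to the pump.

>>> play_rows(targets="0 0 -5 0 0 0;0 0 -15 0 0 0;0 0 -20 0 0 0;0 0 -20 0 0 0;0 0 -20 0 0 0;8 -29 0 0 0 0;8 -29 0 0 0 0;8 -29 0 0 0 0;8 -29 0 0 0 0;8 -29 0 0 0 0")

```text
t: 10.35
tcp_pos: [0.4792, -0.1723, 0.194]
eef_rot: [3.142, -0.0, -3.141]
wrist_force: [0.5, 1.5, 0.7]
grip_width: 0.0002
grip_force: 0.0
```

>>> play_rows(targets="8 -29 0 0 0 0;8 -29 0 0 0 0;8 -29 0 0 0 0;8 -29 0 0 0 0;8 -29 0 0 0 0;0 0 0 0 0 0;0 0 0 0 0 0;0 0 0 0 0 0;0 0 0 0 0 0;0 0 0 0 0 0")

```text
t: 11.18
tcp_pos: [0.4402, -0.3152, 0.1939]
eef_rot: [3.141, -0.0, -3.14]
wrist_force: [0.4, 0.1, 1.0]
grip_width: 0.0003
grip_force: 0.0
```

```bash
python3 - <<'E'
from h import *
w=snap('wrist','w3');o=w['obs']; print({k:np.round(o[k],4) for k in('t','tcp_pos','eef_rot','wrist_force')})
snap('top','t3')
# expected pixel
p=np.array([.4365,-.316,.097]);T=np.eye(4); T[:3,:3]=R.from_euler('xyz',o['eef_rot']).as_matrix(); T[:3,3]=o['tcp_pos']; T=np.linalg.inv(T@np.array(w['hand_eye']))
q=T[:3,:3]@p+T[:3,3]; q=np.array(w['camera_matrix'])@(q*[1,-1,-1]); u=(q[:2]/q[2]);print(u)
a,b=np.round(u).astype(int)
im=w['pixels'][b-30:b+30,a-40:a+40]; cv2.imwrite('pics/c3.png',cv2.resize(im[:,:,::-1],None,fx=8,fy=8,interpolation=cv2.INTER_CUBIC))
E
```

```text
{'t': np.float64(11.1833), 'tcp_pos': array([ 0.4402, -0.3152,  0.1939]), 'eef_rot': array([ 3.1414e+00, -1.0000e-04, -3.1401e+00]), 'wrist_force': array([0.3632, 0.0821, 1.0449])}
[317.31162573 198.83620599]
```

View pics/c3.png

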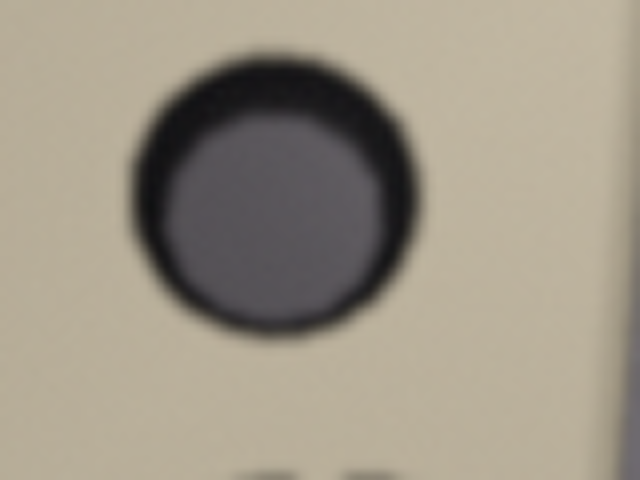

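The crop centres the pump's round key at wrist pixel (310.7,195.8), about 6 mm from the expected spot. I'll shift that way, descend and recheck.

>>> play_rows(targets="5 -5 0 0 0 0;0 0 15 0 0 0;0 0 15 0 0 0;0 0 15 0 0 0;0 0 15 0 0 0;0 0 12 0 0 0;0 0 8 0 0 0;0 0 4 0 0 0;0 0 2 0 0 0;0 0 0 0 0 0")

```text
t: 12.12
tcp_pos: [0.435, -0.3212, 0.108]
eef_rot: [-3.142, 0.0, -3.141]
wrist_force: [-0.5, 0.5, -0.8]
grip_width: 0.0006
grip_force: 0.0
```

```bash
python3 - <<'E'
from h import *
w=snap('wrist','w4');o=w['obs']; print({k:np.round(o[k],4) for k in('t','tcp_pos','eef_rot','wrist_force')})
for nm,p in(('w2',load('w2')['pixels']),('w4',w['pixels'])):
    im=p[190:251,260:380]; m=(im.max(2)<60).astype(np.uint8)  # black surround
    n,l,st,c=cv2.connectedComponentsWithStats(m)
    for i in range(1,n):
        if st[i,4]>50: print(nm,st[i]+[260,190,0,0,0])
s=snap('scene','s4'); t=snap('top','t4')
cv2.imwrite('pics/c4.png',np.hstack([cv2.resize(q[:,:,::-1],(400,400),interpolation=cv2.INTER_CUBIC) for q in (s['pixels'][175:235,147:207],w['pixels'][160:260,260:360])]))
E
```

```text
{'t': np.float64(12.1167), 'tcp_pos': array([ 0.435 , -0.3212,  0.108 ]), 'eef_rot': array([-3.1415e+00,  1.0000e-04, -3.1414e+00]), 'wrist_force': array([-0.5247,  0.5467, -0.8044])}
w2 [291 208  50  32 670]
w2 [288 231  58  20 302]
w4 [ 288  206   58   45 1627]
```

View pics/c4.png

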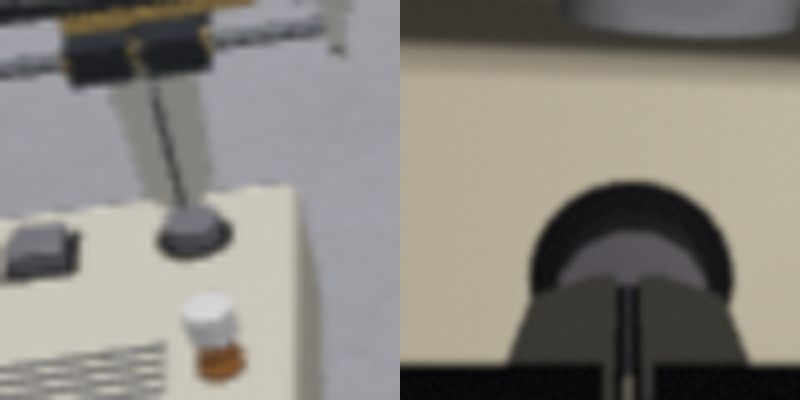

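The fingertips are centred on the pump's round key in both views. Pressing slowly.

>>> play_rows(targets="0 0 1 0 0 0;0 0 1 0 0 0;0 0 1 0 0 0;0 0 1 0 0 0;0 0 1 0 0 0;0 0 1 0 0 0;0 0 0.8 0 0 0;0 0 0.8 0 0 0;0 0 0.8 0 0 0;0 0 0.8 0 0 0")

```text
t: 13.1
tcp_pos: [0.4349, -0.3211, 0.0986]
eef_rot: [-3.142, -0.0, -3.141]
wrist_force: [-0.1, -0.2, -0.1]
grip_width: 0.0004
grip_force: 0.0
```

>>> play_rows(targets="0 0 0.5 0 0 0;0 0 0.5 0 0 0;0 0 0.5 0 0 0;0 0 0.5 0 0 0;0 0 0.5 0 0 0;0 0 0.5 0 0 0;0 0 0.5 0 0 0;0 0 0.5 0 0 0;0 0 0.5 0 0 0;0 0 0.5 0 0 0")

```text
t: 13.93
tcp_pos: [0.4349, -0.3212, 0.0937]
eef_rot: [-3.142, 0.0, -3.141]
wrist_force: [-0.4, 0.0, 2.4]
grip_width: 0.0003
grip_force: 1.2
```

>>> play_rows(targets="0 0 0.2 0 0 0;0 0 0.2 0 0 0;0 0 0.2 0 0 0;0 0 0.2 0 0 0;0 0 0.2 0 0 0;0 0 0.2 0 0 0;0 0 0.1 0 0 0;0 0 0.1 0 0 0;0 0 0.1 0 0 0;0 0 0.1 0 0 0")

```text
t: 14.77
tcp_pos: [0.4349, -0.3212, 0.0921]
eef_rot: [-3.142, 0.0, -3.141]
wrist_force: [0.7, 0.7, 2.2]
grip_width: 0.0001
grip_force: 1.2
```

>>> play_rows(targets="0 0 0.2 0 0 0;0 0 0.2 0 0 0;0 0 0.2 0 0 0;0 0 0.2 0 0 0;0 0 0.2 0 0 0;0 0 0.2 0 0 0;0 0 0.1 0 0 0;0 0 0.1 0 0 0;0 0 0.1 0 0 0;0 0 0.1 0 0 0")

```text
t: 15.6
tcp_pos: [0.435, -0.3211, 0.0905]
eef_rot: [-3.142, 0.0, -3.141]
wrist_force: [0.2, -0.4, 2.2]
grip_width: 0.0006
grip_force: 1.2
```

>>> play_rows(targets="0 0 0.1 0 0 0;0 0 0.1 0 0 0;0 0 0.1 0 0 0;0 0 0.1 0 0 0;0 0 0.1 0 0 0;0 0 0.1 0 0 0;0 0 0.1 0 0 0;0 0 0.1 0 0 0;0 0 0.1 0 0 0;0 0 0.1 0 0 0")

```text
t: 16.43
tcp_pos: [0.4349, -0.3211, 0.0895]
eef_rot: [-3.142, 0.0, -3.141]
wrist_force: [-0.8, 0.9, 2.9]
grip_width: 0.0003
grip_force: 1.2
```

>>> play_rows(targets="0 0 0.1 0 0 0;0 0 0.1 0 0 0;0 0 0.1 0 0 0;0 0 0.1 0 0 0;0 0 0 0 0 0;0 0 0 0 0 0;0 0 0 0 0 0;0 0 0 0 0 0;0 0 0 0 0 0;0 0 0 0 0 0")

```text
t: 17.27
tcp_pos: [0.4349, -0.3212, 0.0893]
eef_rot: [-3.142, 0.0, -3.141]
wrist_force: [-0.9, 0.7, 5.0]
grip_width: 0.0003
grip_force: 2.7
```

>>> play_rows(targets="0 0 0.1 0 0 0;0 0 0.1 0 0 0;0 0 0 0 0 0;0 0 0 0 0 0;0 0 0 0 0 0;0 0 0 0 0 0;0 0 0 0 0 0;0 0 0 0 0 0;0 0 0 0 0 0;0 0 0 0 0 0")

```text
t: 18.1
tcp_pos: [0.435, -0.3212, 0.0892]
eef_rot: [-3.141, 0.0, -3.141]
wrist_force: [-1.4, 0.6, 8.1]
grip_width: 0.0006
grip_force: 3.8
```

The pump key is at its stop: 8.1 N with no travel. I'll lift and travel to the handset above everything.

>>> play_rows(targets="0 0 -5 0 0 0;0 0 -15 0 0 0;0 0 -25 0 0 0;0 0 -30 0 0 0;0 0 -30 0 0 0;0 0 -20 0 0 0;-5.5 30 0 0 0 0;-5.5 30 0 0 0 0;-5.5 30 0 0 0 0;-5.5 30 0 0 0 0")

```text
t: 18.93
tcp_pos: [0.4568, -0.1998, 0.214]
eef_rot: [3.142, 0.0, 3.141]
wrist_force: [-0.8, -0.5, 0.5]
grip_width: 0.0005
grip_force: 0.0
```

>>> play_rows(targets="-5.5 30 0 0 0 0;-5.5 30 0 0 0 0;-5.5 30 0 0 0 0;-5.5 30 0 0 0 0;-5.5 30 0 0 0 0;-5.5 30 0 0 0 0;-5.5 30 0 0 0 0;-5.5 30 0 0 0 0;-5.5 30 0 0 0 0;-5.5 30 0 0 0 0")

```text
t: 19.77
tcp_pos: [0.5117, 0.1004, 0.2139]
eef_rot: [-3.142, -0.0, -3.141]
wrist_force: [0.4, -0.3, -0.5]
grip_width: 0.0005
grip_force: 0.0
```

>>> play_rows(targets="-5.5 30 0 0 0 0;-5.5 30 0 0 0 0;-5.5 30 0 0 0 0;-5.5 30 0 0 0 0;-5.5 30 0 0 0 0;-5.5 30 0 0 0 0;-5.5 30 0 0 0 0;-5.5 30 0 0 0 0;-5.5 30 0 0 0 0;-5.5 20 0 0 0 0")

```text
t: 20.6
tcp_pos: [0.5664, 0.3913, 0.2136]
eef_rot: [3.142, -0.001, -3.14]
wrist_force: [0.7, -0.4, 0.2]
grip_width: 0.0007
grip_force: 0.0
```

>>> play_rows(targets="0 0 15 0 0 0;0 0 15 0 0 0;0 0 15 0 0 0;0 0 15 0 0 0;0 0 0 0 0 0;0 0 0 0 0 0;0 0 0 0 0 0;0 0 0 0 0 0;0 0 0 0 0 0;0 0 0 0 0 0")

```text
t: 21.43
tcp_pos: [0.567, 0.389, 0.1546]
eef_rot: [3.141, 0.001, -3.141]
wrist_force: [-0.0, -0.6, -0.8]
grip_width: 0.0007
grip_force: 0.0
```

```bash
python3 - <<'E'
from h import *
w=snap('wrist','w5');o=w['obs']; print({k:np.round(o[k],4) for k in('t','tcp_pos','eef_rot','wrist_force')})
snap('top','t5')
p=np.array([.5675,.4045,.047]);T=np.eye(4); T[:3,:3]=R.from_euler('xyz',o['eef_rot']).as_matrix(); T[:3,3]=o['tcp_pos']; T=np.linalg.inv(T@np.array(w['hand_eye']))
q=T[:3,:3]@p+T[:3,3]; q=np.array(w['camera_matrix'])@(q*[1,-1,-1]); print(q[:2]/q[2])
E
```

```text
{'t': np.float64(21.4333), 'tcp_pos': array([0.567 , 0.389 , 0.1546]), 'eef_rot': array([ 3.1411e+00,  9.0000e-04, -3.1414e+00]), 'wrist_force': array([-0.0257, -0.6247, -0.8029])}
[333.80000105 200.17199756]
```

View pics/w5.png

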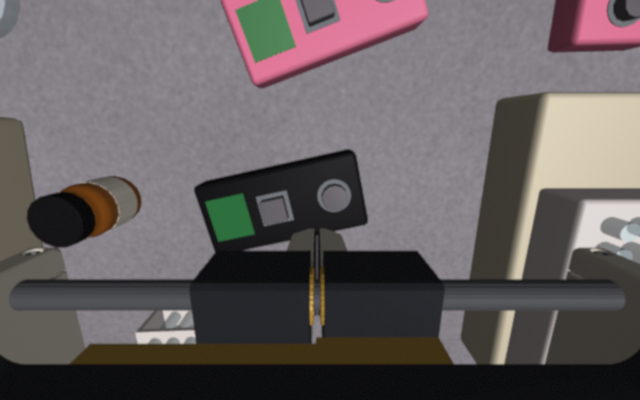

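The wrist view shows the black handset with its round key at about (335,196) and its square key at (273,210); the pink look-alikes are well away. I'll centre on it and descend.

>>> play_rows(targets="2 16 0 0 0 0;0 0 15 0 0 0;0 0 15 0 0 0;0 0 15 0 0 0;0 0 15 0 0 0;0 0 14 0 0 0;0 0 10 0 0 0;0 0 6 0 0 0;0 0 3 0 0 0;0 0 0 0 0 0")

```text
t: 22.37
tcp_pos: [0.5647, 0.4049, 0.0605]
eef_rot: [-3.141, -0.0, -3.141]
wrist_force: [0.0, 0.3, -0.4]
grip_width: 0.0005
grip_force: 0.0
```

```bash
python3 - <<'E'
from h import *
w=snap('wrist','w6');o=w['obs']; print({k:np.round(o[k],4) for k in('t','tcp_pos','eef_rot','wrist_force')})
s=snap('scene','s6'); t=snap('top','t6')
cv2.imwrite('pics/c6.png',np.hstack([cv2.resize(q[:,:,::-1],(400,400),interpolation=cv2.INTER_CUBIC) for q in (s['pixels'][177:237,372:432],w['pixels'][160:260,260:360])]))
E
```

```text
{'t': np.float64(22.3667), 'tcp_pos': array([0.5647, 0.4049, 0.0605]), 'eef_rot': array([-3.1414e+00, -3.0000e-04, -3.1414e+00]), 'wrist_force': array([ 0.0089,  0.3275, -0.3754])}
```

View pics/c6.png

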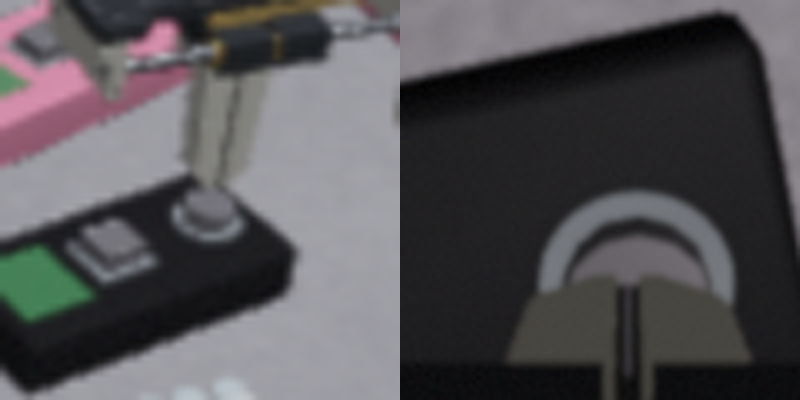

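The fingertips are on the handset's round key within about 1.5 mm (wrist crop: key centre x 636, fingers 626). Nudging by 1 mm and pressing.

>>> play_rows(targets="0 1 1.5 0 0 0;0 0 1.5 0 0 0;0 0 1.5 0 0 0;0 0 1.5 0 0 0;0 0 1 0 0 0;0 0 1 0 0 0;0 0 1 0 0 0;0 0 1 0 0 0;0 0 1 0 0 0;0 0 0.5 0 0 0")

```text
t: 23.35
tcp_pos: [0.5647, 0.4059, 0.0492]
eef_rot: [-3.142, -0.0, -3.141]
wrist_force: [-0.0, 0.4, -0.2]
grip_width: 0.0007
grip_force: 0.0
```

>>> play_rows(targets="0 0 0.5 0 0 0;0 0 0.5 0 0 0;0 0 0.5 0 0 0;0 0 0.5 0 0 0;0 0 0.5 0 0 0;0 0 0.5 0 0 0;0 0 0.5 0 0 0;0 0 0.5 0 0 0;0 0 0.5 0 0 0;0 0 0.5 0 0 0")

```text
t: 24.18
tcp_pos: [0.5648, 0.4059, 0.0444]
eef_rot: [3.141, 0.0, -3.141]
wrist_force: [-0.6, -1.1, 2.4]
grip_width: 0.0003
grip_force: 1.2
```

>>> play_rows(targets="0 0 0.2 0 0 0;0 0 0.2 0 0 0;0 0 0.2 0 0 0;0 0 0.2 0 0 0;0 0 0.2 0 0 0;0 0 0.2 0 0 0;0 0 0.1 0 0 0;0 0 0.1 0 0 0;0 0 0.1 0 0 0;0 0 0.1 0 0 0")

```text
t: 25.02
tcp_pos: [0.5648, 0.4059, 0.0428]
eef_rot: [3.142, 0.0, -3.141]
wrist_force: [-0.8, -1.0, 3.1]
grip_width: 0.0004
grip_force: 1.2
```

>>> play_rows(targets="0 0 0.2 0 0 0;0 0 0.2 0 0 0;0 0 0.2 0 0 0;0 0 0.2 0 0 0;0 0 0.2 0 0 0;0 0 0.2 0 0 0;0 0 0.2 0 0 0;0 0 0.2 0 0 0;0 0 0.1 0 0 0;0 0 0.1 0 0 0")

```text
t: 25.85
tcp_pos: [0.5648, 0.4059, 0.041]
eef_rot: [3.142, 0.0, -3.141]
wrist_force: [-0.0, 0.9, 2.1]
grip_width: 0.0005
grip_force: 1.2
```

>>> play_rows(targets="0 0 0.1 0 0 0;0 0 0.1 0 0 0;0 0 0.1 0 0 0;0 0 0.1 0 0 0;0 0 0.1 0 0 0;0 0 0.1 0 0 0;0 0 0.1 0 0 0;0 0 0.1 0 0 0;0 0 0.1 0 0 0;0 0 0.1 0 0 0")

```text
t: 26.68
tcp_pos: [0.5648, 0.4059, 0.0399]
eef_rot: [3.142, -0.0, -3.141]
wrist_force: [-0.4, -0.2, 2.7]
grip_width: 0.0005
grip_force: 1.2
```

>>> play_rows(targets="0 0 0.1 0 0 0;0 0 0.1 0 0 0;0 0 0.1 0 0 0;0 0 0.1 0 0 0;0 0 0 0 0 0;0 0 0 0 0 0;0 0 0 0 0 0;0 0 0 0 0 0;0 0 0 0 0 0;0 0 0 0 0 0")

```text
t: 27.52
tcp_pos: [0.5648, 0.4059, 0.0396]
eef_rot: [3.142, 0.0, -3.141]
wrist_force: [0.2, 0.1, 2.3]
grip_width: 0.0006
grip_force: 0.9
```

>>> play_rows(targets="0 0 0.1 0 0 0;0 0 0.1 0 0 0;0 0 0.1 0 0 0;0 0 0.1 0 0 0;0 0 0 0 0 0;0 0 0 0 0 0;0 0 0 0 0 0;0 0 0 0 0 0;0 0 0 0 0 0;0 0 0 0 0 0")

```text
t: 28.35
tcp_pos: [0.5648, 0.4059, 0.0394]
eef_rot: [3.141, 0.0, -3.141]
wrist_force: [-0.0, -0.5, 5.6]
grip_width: 0.0009
grip_force: 2.6
```

>>> play_rows(targets="0 0 0.1 0 0 0;0 0 0.1 0 0 0;0 0 0 0 0 0;0 0 0 0 0 0;0 0 0 0 0 0;0 0 0 0 0 0;0 0 0 0 0 0;0 0 0 0 0 0;0 0 0 0 0 0;0 0 0 0 0 0")

```text
t: 29.18
tcp_pos: [0.5648, 0.4059, 0.0393]
eef_rot: [3.142, 0.0, -3.141]
wrist_force: [-1.3, -0.7, 7.1]
grip_width: 0.0001
grip_force: 3.4
```

The handset key is at its stop at 7.1 N. I'll lift straight up slowly, then check.

>>> play_rows(targets="0 0 -2 0 0 0;0 0 -5 0 0 0;0 0 -10 0 0 0;0 0 -20 0 0 0;0 0 -25 0 0 0;0 0 -25 0 0 0;0 0 -20 0 0 0;0 0 -10 0 0 0;0 0 0 0 0 0;0 0 0 0 0 0")

```text
t: 30.02
tcp_pos: [0.5646, 0.4058, 0.1557]
eef_rot: [-3.141, -0.0, -3.141]
wrist_force: [-0.0, 0.0, -0.3]
grip_width: 0.0
grip_force: 0.0
```

```bash
python3 - <<'E'
from h import *
s=snap('scene','s7');w=snap('wrist','w7'); snap('top','t7'); print(w['obs']['tcp_pos'])
s0=load('scene0')
f=lambda p,a,b:cv2.resize(p['pixels'][b-15:b+15,a-20:a+20,::-1],(264,198),interpolation=cv2.INTER_CUBIC)
P=((274,203),(176,209),(400,210))
cv2.imwrite('pics/c7.png',np.vstack([np.hstack([f(x,*p) for p in P]) for x in(s0,s)]))
for n in('top','scene'):
  a=cv2.cvtColor(load(n+'0')['pixels'],cv2.COLOR_RGB2GRAY);b=cv2.cvtColor(load(n[0]+'7')['pixels'],cv2.COLOR_RGB2GRAY)
  k,l,st,c=cv2.connectedComponentsWithStats((cv2.absdiff(a,b)>40).astype(np.uint8)); print(n,[x.tolist() for x in st[1:] if x[4]>8])
E
```

```text
[0.5642901  0.40557405 0.15475139]
top [[127, 149, 211, 251, 17220], [184, 171, 4, 33, 113], [174, 173, 7, 16, 67], [189, 181, 4, 6, 18], [256, 188, 3, 7, 13], [243, 191, 5, 7, 18], [234, 289, 6, 4, 11], [115, 356, 8, 30, 155], [196, 363, 54, 37, 677], [363, 362, 18, 4, 24], [406, 364, 10, 13, 58], [375, 374, 9, 3, 15], [409, 380, 17, 20, 186], [342, 386, 8, 14, 56], [327, 394, 14, 6, 49]]
scene [[244, 0, 171, 109, 8520], [361, 0, 8, 6, 28], [400, 21, 10, 6, 24], [410, 55, 29, 22, 53], [394, 56, 11, 3, 21], [388, 63, 12, 5, 29], [403, 72, 35, 20, 203], [270, 75, 9, 13, 51], [369, 76, 64, 48, 620], [220, 85, 17, 37, 302], [241, 91, 14, 13, 107], [236, 94, 6, 9, 20], [435, 103, 6, 4, 10], [405, 125, 26, 11, 80], [412, 124, 17, 7, 67], [382, 130, 65, 48, 925], [419, 135, 9, 5, 21], [411, 142, 5, 2, 10], [409, 164, 4, 17, 24], [172, 205, 7, 3, 10], [400, 205, 7, 3, 12]]
```

View pics/c7.png

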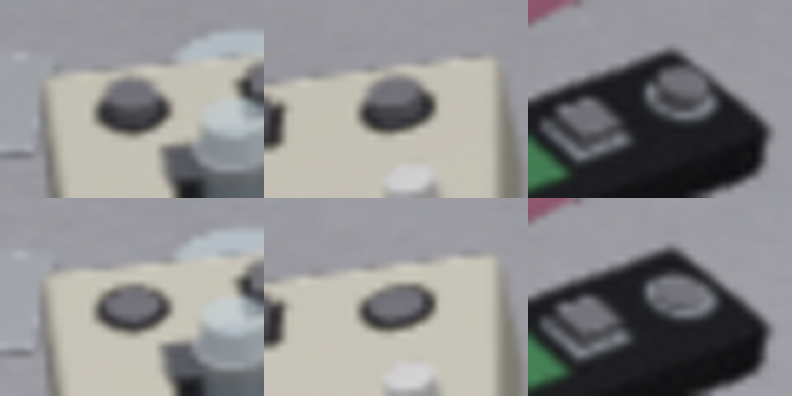

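All three round keys are down (before above, after below), the square keys are still out and nothing else has moved.

```bash
python3 -c "
from bench import job
print(job.sign_off())"
```

```text
the job is handed in; nothing more can be done
None
```

I pressed the detector, pump and hand controller round keys fully in, in that order, each with about 7–8 N at the stop; the pictures show the square keys still out and nothing else moved, and the job is handed in at about 30 s.

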